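# Finish the ink crate and hold the clip open on its packing card

## Robot

A 6-joint arm with a two-finger parallel gripper is mounted at the origin on the work surface. World frame = base frame: x ahead of the robot, y to its left, z up, the work surface at z = 0. Lengths are in m, angles in rad, forces in N, time in s.
With the tool pointing down it reaches from about 0.375 to 0.925 m from the base axis. Payload 5.7 kg.
Tool frame: the origin (TCP) lies between the finger pads; the fingertips stand 25 mm ahead of it and the grasp point (between the pads) lies 6 mm ahead of it; z points along the fingers, y is the line along which they close (so a half turn about z gives the same grasp; the last joint's range is limited). The gripper opens to 85 mm and grips with 20 to 120 N. Pads are 22 mm wide; open, the fingers measure 114 mm over their backs; the gripper's body (76 mm by 85 mm) begins 54 mm behind the grasp point. The pads swing forward as they close: fully open they stand 13 mm farther back than shut.
Start: joints at [-1.38, 0.359, 1.51, -0, 1.272, -0.115], TCP at [0.181, -0.572, 0.233] pointing down, gripper open.
Joint ranges: [-2.97, 2.97], [-1.01, 2.36], [0.21, 2.38], [-0.96, 4.11], [0.2, 2.71], [-2.98, 2.98]. Speed limits (rad/s): [2.39, 2.39, 3.14, 3.14, 3.14, 3.14].

## Interface

Orientations are given as a unit quaternion [w, x, y, z].
In Python, from bench import * gives the robot as it stands. The module is installed in compiled form; this text tells all that it offers.
- The arm moves only by the shell command python3 -m creep 'ROWS'. ROWS is JSON, a list of rows, each an object of numbers: "grip": the closure, from -1 (fully open) to 1 (shut); "dx", "dy", "dz": the shift along the tool's x, y, z as a fraction of full scale; "ax", "ay", "az": the turn, a rotation vector about the tool's x, y, z as a fraction of full scale. A call has 1 to 12 rows; each row shifts and turns the commanded pose from where the row before left it, along the tool's axes as they then stand; what a row does not reach is not made up. Full scale, the value 1, is 30 mm for a shift and pi rad for a turn. A row lasts 1/10 s, in which the tool goes at most 50 mm and 8.59 degrees, less where a joint would pass 70% of its speed; a pose out of reach is approached as far as the arm can. A call with a number of a shift or a turn outside -1 to 1 is refused whole. A call with a gripper value outside its range is refused whole. The fingers move at their own pace and stop on an object; the grip force is fixed at half the most. Time passes only in rows, so rows that do not move let the fingers close. It gives the time, the measured TCP pose, the force, the opening and the grip force at its end, in the units of the state.
- observe(): the state, without advancing time (a new reading comes with each control period).
- read_camera(name): name is "scene" or "top" or "wrist"; returns a dict with "pixels" (400x640x3 uint8, red, green, blue), "range_z" (400x640 float32, m along the optical axis (not along the pixel's ray), 0 where there is no reading), "mtx" (3x3 intrinsics, pixels), "k1" (the pictures are not rectified: a ray, as slopes to the right and down, at radius r is drawn at 1 + k1 r^2 times it, then the intrinsics apply), "eye" and "orientation" of the camera in the world. Camera axes: x right, y up, looking along -z (the intrinsics and any distortion apply to the point x, -y, -z); pixel columns grow to the right and rows downward; lengths in m; the calibration is good to about 2 mm. A picture is of the moment at which its call begins.
- close_job(): hands the job in; it is judged then, once.
Trained networks look in the newest picture that a camera, given by its name, has taken for a name from the list of things; names that differ only in an ending like _2 or _b are one class to them, and where a whole thing is asked for, a point or a joint stands for the part that bears it (a point fixed in the world has none). Each returns a list of dicts, best first, with "confidence" (0 to 1); they miss things now and then, are a little off and sometimes report something else, mostly with a low value. They report only what shows in the picture. A call takes as long as a camera call. They do not tell look-alikes from the thing itself.
- find_in(query, camera): "xy" ([column, row] in pixels, amid what is visible of it).
- masks_of(query, camera): "pixels" (400x640 bool, what is visible of it) and "xy" ([column, row] in pixels, amid what is visible of it).
The state is a dict: "time": time; "joint_pos": joint angles; "qd": joint speeds; "joint_efforts": joint torques, N m; "position": TCP position; "orientation": TCP orientation; "wrist_force": force on the tool from outside, world axes, zero at the start; "wrist_torque": the same for the moment, N m; "width": opening from 0.0 (shut) to 1.0 (fully open); "grip_force": force on a finger pad.
Only numpy, scipy, OpenCV 4.12 (cv2) and the standard library are available. Lean on these libraries where they do the work, as an engineer would, in place of code of your own. Each camera call takes 0.05 s, during which the arm holds its last target. There are 200 camera calls.

## Task

Get the ink crate ready for its packing slip: set the cyan and the magenta bottle down upright in the two empty cells, one per cell, without dropping them. Then squeeze the orange spring clip open, take it off its strip and hold it gaping wide over the top edge of the card on the crate, at the red band, with a jaw pad below the edge on each side of the card and nothing of the clip touching it. Finish like that, still holding the clip open in the gripper, and leave everything else where it stands.

Things in the scene. Friction and masses are not known exactly. Their poses are not given: they have to be found in the camera images.
- cyan_cap (a point): a white plastic ink bottle, 130 mm tall, round, standing upright; body 54 mm across up to 80 mm height with a cyan band, tapering to a cyan screw cap, 32 mm across, from 95 to 130 mm height; about 0.22 kg. This point: middle of the cap, 112.5 mm above its underside; z up along the bottle. Starts on the table; to be put in an empty cell.
- magenta_cap (a point): a white plastic ink bottle, 130 mm tall, round, standing upright; body 54 mm across up to 80 mm height with a magenta band, tapering to a magenta screw cap, 32 mm across, from 95 to 130 mm height; about 0.22 kg. This point: middle of the cap, 112.5 mm above its underside; z up along the bottle. Starts on the table; to be put in an empty cell.
- crate: grey plastic crate, fixed, 171 x 171 x 65 mm, open on top, 5 mm walls and floor, 2 x 2 cells of 78 mm (83 mm pitch); two diagonal cells already hold a yellow and a black bottle of the same shape (tops at 135 mm). Origin: centre of its underside; x, y along its sides, z up. A black bracket on its +y side carries an upright card, part of the crate.
- cell_near (a point): one of the two empty cells of the crate: centre of the cell's floor, 5 mm above the table (the cell at -x, +y of the crate's frame, next to the card); axes as the crate's
- cell_far (a point): the other empty cell: centre of the cell's floor, 5 mm above the table (the cell at +x, -y of the crate's frame); axes as the crate's
- card_edge (a point): middle of the top edge of the crate's packing card: stiff, cream, 4 mm thick (along y), 126 mm long (along x), upright, top edge 125 mm above the table, a vertical red band 34 mm wide in its middle. x runs along the edge, y through the card (+y away from the cells), z up. The card stands 27 mm outside the crate's +y wall.
- strip: fixed parking strip for the clip: dark steel foot 100 x 70 x 12 mm with an upright aluminium plate, 4 mm thick (along y), 90 mm long (along x), top edge 95 mm above the table. Origin: centre of the foot's underside; x along the plate, z up.
- clip_pivot (a point): middle of the steel pivot pin (11 mm thick, 44 mm long) of an orange spring clip of the clothes-peg kind, 75 g, clamped over the strip's top edge, paddles up, jaws down; 115 mm above the table at the start. x along the pin (and the strip's plate), y across the jaws, z up towards the paddles. The jaws reach 40 mm below the pin.
- clip_grip (a point): point midway between the clip's two flat paddles (34 mm wide along x), 36 mm above the pin: squeeze them here along y to open the jaws; axes as clip_pivot. Shut, the paddles lean outward: 57 mm over the outside at their tops, 45 mm above the pin. Wide open they are upright and parallel, 28 mm over the outside, 7 to 51 mm above the pin.
- clip_left (a joint): opening of the clip's +y half, rad: 0 when clamped on the 4 mm strip, 0.3 wide open (a stop). The two halves move together. The spring needs about 4 N on each paddle to start and 10 N to hold wide open, where the jaw pads stand about 25 mm apart; it snaps shut when let go.
- clip_right (a joint): opening of the clip's -y half, rad: as clip_left
- clip_left_jaw (a point): middle of the inner face of the black rubber jaw pad (36 mm along x, 10 mm high) of the clip's +y half, 35 mm below the pivot pin
- clip_right_jaw (a point): the same on the clip's -y half
There are look-alikes about, which are no part of the job. Leave any blue or green look-alike of the part that bears cyan_cap alone. Leave any green look-alike of the part that bears magenta_cap alone.

How it is judged:
By the outcome, as a careful person would: the job done as asked, in the order asked, and still so for the second after the job is handed in, while the arm keeps its last pose, push and grip.
It also fails if it takes over 72 s, if anything falls off the work surface, if the arm or the gripper's body presses on something with over 40 N, if the wrist force passes 120 N, or if a joint passes its speed limit or range.

## Working session

There is one attempt and no reset: what is moved stays moved. The work goes in short steps, Python scripts to look and compute and a shell command to move; the robot and the scene stay as the last step left them, time stands still between calls to the robot, and variables do not carry over. Pictures are saved under pics/ and viewed, at most 10 in all, crops included, and the job is handed in when it is done.

```bash
mkdir -p pics
cat > h.py <<'E'
from bench import *
import numpy as np, cv2
from scipy.spatial.transform import Rotation as R
def q(o): return R.from_quat([o[1],o[2],o[3],o[0]])
def unproj(c,px):
    """world ray origin, dirs (N,3) with unit depth along the optical axis"""
    px=np.atleast_2d(np.asarray(px,float)); K=np.array(c['mtx'])
    d=(px-[K[0,2],K[1,2]])/[K[0,0],K[1,1]]; u=d.copy()
    for _ in range(20): u=d/(1+c['k1']*(u**2).sum(1,keepdims=True))
    v=np.c_[u[:,0],-u[:,1],-np.ones(len(u))]
    return np.array(c['eye']),q(c['orientation']).apply(v)
def cloud(c):
    vv,uu=np.mgrid[:400,:640]; o,d=unproj(c,np.c_[uu.ravel(),vv.ravel()])
    P=o+d*c['range_z'].reshape(-1,1); P[c['range_z'].ravel()==0]=np.nan
    return P.reshape(400,640,3)
def save(c,n): cv2.imwrite('pics/'+n,cv2.cvtColor(c['pixels'],cv2.COLOR_RGB2BGR))
E
python3 - <<'E'
from h import *
for n in ['scene','top']:
    c=read_camera(n); save(c,n+'1.png'); P=cloud(c)
    print(n,np.round(c['eye'],3))
    for t in ['cyan_cap','magenta_cap','crate','cell_near','cell_far','card_edge','strip','clip_pivot','clip_grip','clip_left_jaw']:
        for r in find_in(t,n)[:5]:
            x,y=r['xy']; print(t,round(r['confidence'],2),np.round([x,y]),np.round(P[int(y),int(x)],3))
print(observe())
E
```

```text
scene [1.111 0.023 0.79 ]
cyan_cap 0.84 [460. 249.] [0.639 0.279 0.081]
cyan_cap 0.76 [394. 316.] [0.77  0.154 0.087]
cyan_cap 0.75 [446. 173.] [0.483 0.273 0.106]
cyan_cap 0.62 [405. 254.] [0.655 0.18  0.086]
magenta_cap 0.8 [335. 146.] [0.401 0.064 0.087]
magenta_cap 0.57 [332. 188.] [0.509 0.058 0.082]
magenta_cap 0.26 [452. 174.] [0.501 0.278 0.122]
crate 0.85 [207. 216.] [ 0.524 -0.188  0.006]
cell_near 0.69 [211. 217.] [ 0.527 -0.182  0.005]
cell_near 0.39 [441. 197.] [0.476 0.28  0.025]
cell_far 0.84 [212. 217.] [ 0.524 -0.181  0.003]
cell_far 0.73 [402. 252.] [0.651 0.175 0.089]
card_edge 0.6 [205. 214.] [ 0.518 -0.194  0.002]
strip 0.81 [440. 198.] [0.474 0.282 0.019]
clip_pivot 0.8 [458. 167.] [0.481 0.293 0.12 ]
clip_pivot 0.23 [446. 175.] [0.487 0.273 0.104]
clip_grip 0.69 [457. 167.] [0.483 0.29  0.123]
clip_left_jaw 0.57 [467. 163.] [0.482 0.303 0.136]
top [0.49  0.004 1.166]
cyan_cap 0.95 [258. 180.] [0.627 0.171 0.086]
cyan_cap 0.75 [263. 127.] [0.74  0.155 0.129]
cyan_cap 0.75 [212. 189.] [0.607 0.274 0.1  ]
magenta_cap 0.83 [312. 238.] [0.499 0.048 0.132]
magenta_ca
[... 547 characters left out ...]
ay([-1.38011607e+00,  3.58843563e-01,  1.51038677e+00,  1.25770528e-05,
        1.27249696e+00, -1.15110141e-01]), 'qd': array([-2.68610061e-05, -2.64345355e-04,  3.73859248e-04,  1.58669422e-04,
        8.40512636e-04, -1.30607849e-03]), 'joint_efforts': array([ 2.45138537e-03, -5.27592444e+01, -2.79049820e+01, -3.32826392e-05,
        2.14681037e-03,  4.30124032e-06]), 'position': array([ 0.1806151 , -0.57214627,  0.23264586]), 'orientation': array([-6.74995658e-05,  9.88334561e-01,  1.52298364e-01,  3.46328991e-06]), 'wrist_force': array([ 0.50021717,  0.0549753 , -0.23776742]), 'wrist_torque': array([-0.03103611, -0.05246805,  0.03032195]), 'grip_force': 0.0, 'width': 1.0052391601117834}
```

View pics/scene1.png

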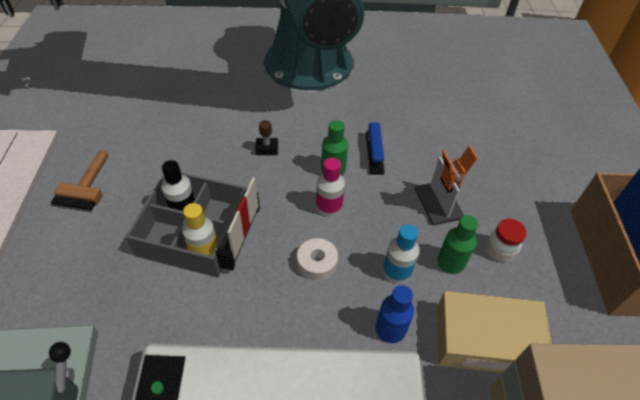

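View pics/top1.png

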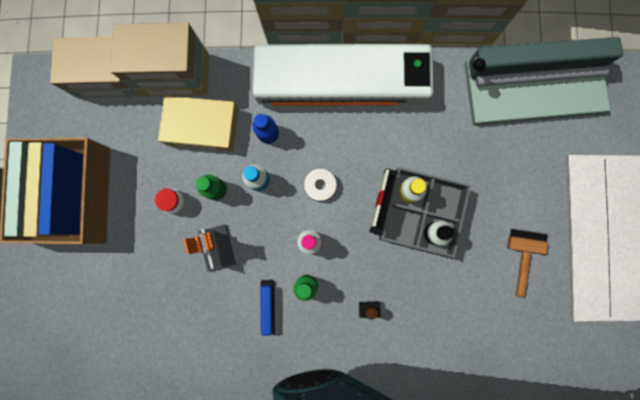

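The job's bottles are cyan at scene (402,252) / top (255,177) and magenta at scene (331,187) / top (308,242). The dark blue bottle at top (264,127) and the green ones at (210,187) and (306,288) are look-alikes. The clip is at top (205,243) and the card at (383,202) on the crate's left side. Next I'll take an enlarged crop and fit the geometry.

```bash
cat > m.py <<'E'
from h import *
def hsv(c): return cv2.cvtColor(c['pixels'],cv2.COLOR_RGB2HSV).astype(int)
def near(P,xy,r,z0,z1):
    return (np.hypot(P[...,0]-xy[0],P[...,1]-xy[1])<r)&(P[...,2]>z0)&(P[...,2]<z1)
E
python3 - <<'E'
from m import *
cs={n:read_camera(n) for n in ['scene','top']}
for n,c in cs.items():
    P=cloud(c); H=hsv(c); print('==',n)
    for t,xy in [('cyan',(.635,.165)),('mag',(.5,.05))]:
        m=near(P,xy,.05,.126,.14); A=P[m]; m2=near(P,xy,.05,.098,.14); B=P[m2]
        print(t,len(A),np.round(A.mean(0),4) if len(A) else '',np.round(np.nanmedian(A[:,2]),4) if len(A) else '',
          'rim mid',np.round((np.nanmin(B,0)+np.nanmax(B,0))/2,4), 'hsv',np.median(H[m],0) if len(A) else '', 'size',np.round(np.ptp(B,axis=0),3))
    # crate walls
    m=near(P,(.555,-.21),.16,.056,.07)&(H[...,1]<60)
    A=P[m]; r=cv2.minAreaRect(A[:,:2].astype(np.float32)); print('crate wall top',len(A),r,np.median(A[:,2]))
    # card top
    m=near(P,(.57,-.11),.1,.112,.135)&(P[...,1]>-.16); A=P[m]; r=cv2.minAreaRect(A[:,:2].astype(np.float32)); print('card',len(A),r,A[:,2].max())
    mr=m&((H[...,0]<8)|(H[...,0]>172))&(H[...,1]>130); print('red',mr.sum(),np.round(P[mr].mean(0),4),np.round(P[mr].max(0),4))
    # strip
    m=near(P,(.47,.28),.07,.06,.1)&(H[...,1]<60); A=P[m]
    if len(A)>5:
        print('plate',len(A),cv2.minAreaRect(A[:,:2].astype(np.float32)),A[:,2].max())
    m=near(P,(.47,.28),.09,.006,.018)&(H[...,1]<90); A=P[m]; print('foot',len(A),cv2.minAreaRect(A[:,:2].astype(np.float32)),np.median(A[:,2]))
    m=near(P,(.48,.29),.09,.06,.2)&(H[...,0]<20)&(H[...,1]>130); A=P[m]; print('orange',len(A),A.min(0),A.max(0))
t=cs['top']['pixels']; s=cs['scene']['pixels']
a=cv2.resize(t[160:260,180:330],None,fx=2.6,fy=2.6,interpolation=cv2.INTER_CUBIC); b=cv2.resize(s[130:290,300:490],None,fx=2,fy=2,interpolation=cv2.INTER_CUBIC)
W=np.zeros((max(a.shape[0],b.shape[0]),a.shape[1]+b.shape[1],3),np.uint8); W[:a.shape[0],:a.shape[1]]=a; W[:b.shape[0],a.shape[1]:]=b
cv2.imwrite('pics/crop.png',W[...,::-1])
E
```

```text
== scene
cyan 246 [0.6398 0.1813 0.129 ] 0.129 rim mid [0.6395 0.1812 0.1153] hsv [100. 196. 168.] size [0.032 0.031 0.035]
mag 176 [0.491  0.0559 0.1291] 0.1292 rim mid [0.4911 0.0559 0.115 ] hsv [166. 206. 171.] size [0.034 0.032 0.033]
crate wall top 1743 ((0.5617987513542175, -0.19570176303386688), (0.20251204073429108, 0.1761033982038498), 75.63414764404297) 0.06334703154211563
card 297 ((0.5857157707214355, -0.10014383494853973), (0.006308135576546192, 0.13009655475616455), 75.44966888427734) 0.12679038486808303
red 70 [ 0.5864 -0.0995  0.122 ] [ 0.6022 -0.095   0.1264]
plate 257 ((0.4753008484840393, 0.2773341238498688), (0.09137984365224838, 0.025294287130236626), 24.74945831298828) 0.09696584432018751
foot 906 ((0.4736352264881134, 0.281267374753952), (0.10397965461015701, 0.07212621718645096), 15.331934928894043) 0.011279871314907541
orange 696 [0.46237296 0.25518677 0.08047258] [0.50929511 0.31455431 0.16230285]
== top
cyan 159 [0.6373 0.1815 0.1301] 0.1301 rim mid [0.6367 0.1815 0.1169] hsv [ 98. 206. 228.] size [0.03  0.032 0.035]
mag 162 [0.4886 0.0542 0.1299] 0.13 rim mid [0.4889 0.0547 0.1174] hsv [165.  211.5 224. ] size [0.028 0.03  0.034]
crate wall top 1064 ((0.5610867738723755, -0.19701161980628967), (0.20100903511047363, 0.17227667570114136), 75.91773986816406) 0.06428782443826775
card 141 ((0.585364043712616, -0.10192490369081497), (0.004815737251192331, 0.12543325126171112), 76.1991195678711) 0.13056511344700317
red 39 [ 0.5843 -0.1014  0.1238] [ 0.5992 -0.0959  0.1306]
plate 119 ((0.47230029106140137, 0.28256189823150635), (0.09077730029821396, 0.005629862193018198), 15.42849349975586) 0.09806096092992012
foot 753 ((0.47693806886672974, 0.261446475982666), (0.16211719810962677, 0.11287559568881989), 15.307106018066406) 0.011758164738082888
orange 362 [0.46319079 0.25341476 0.06496321] [0.50909654 0.31416553 0.16504417]
```

View pics/crop.png

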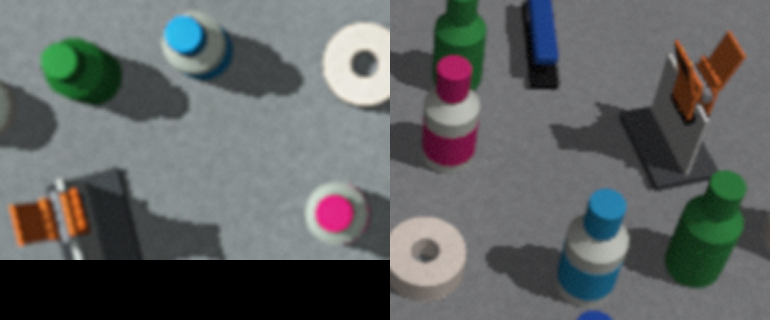

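The crop confirms both bottles: cyan band and cap with a white shoulder, and magenta likewise. The neighbours are solid green and solid blue. Both views agree on the magenta at (0.490, 0.055), the cyan at (0.638, 0.1815), card edge middle at (0.5855, -0.101) with yaw -14°, crate centre at (0.558, -0.211) and clip yaw of about +15°. I'll fetch the magenta first.

```bash
cat >> h.py <<'E'
def to(x,y,z,yaw=None):
    """rest of the way in tool axes, units of 30 mm / pi rad"""
    s=observe(); r=q(s['orientation']); d=np.array([x,y,z])-s['position']
    M=r.as_matrix(); print('pos',np.round(s['position'],4),'yaw',round(np.degrees(np.arctan2(M[1,0],M[0,0])),2),'tz',np.round(M[:,2],4),'t',s['time'])
    print('d/30mm',np.round(r.inv().apply(d)/.03,2))
    if yaw is not None:
        g=R.from_euler('z',yaw,degrees=True)*R.from_euler('x',180,degrees=True); print('rot/pi',np.round((r.inv()*g).as_rotvec()/np.pi,4))
E
python3 -m creep '[{"grip":-1,"dx":0.95,"dy":-0.99},{"grip":-1,"dx":0.95,"dy":-0.99},{"grip":-1,"dx":0.95,"dy":-0.99},{"grip":-1,"dx":0.95,"dy":-0.99},{"grip":-1,"dx":0.95,"dy":-0.99},{"grip":-1,"dx":0.95,"dy":-0.99},{"grip":-1,"dx":0.95,"dy":-0.99},{"grip":-1,"dx":0.95,"dy":-0.99},{"grip":-1,"dx":0.95,"dy":-0.99},{"grip":-1,"dx":0.95,"dy":-0.99},{"grip":-1,"dx":0.95,"dy":-0.99},{"grip":-1,"dx":0.95,"dy":-0.99}]'
python3 -c "
from h import *
to(.49,.055,.2)"
```

```text
pos [ 0.1806 -0.5721  0.2327] yaw 17.52 tz [-0.e+00  1.e-04 -1.e+00] t 1.2
d/30mm [ 16.13 -16.83   1.09]invalid input at $[0]: expected keys grip, dx, dy, dz, ax, ay, az
```

```bash
python3 -m creep '[{"grip":-1,"dx":0.95,"dy":-0.99,"dz":0,"ax":0,"ay":0,"az":0},{"grip":-1,"dx":0.95,"dy":-0.99,"dz":0,"ax":0,"ay":0,"az":0},{"grip":-1,"dx":0.95,"dy":-0.99,"dz":0,"ax":0,"ay":0,"az":0},{"grip":-1,"dx":0.95,"dy":-0.99,"dz":0,"ax":0,"ay":0,"az":0},{"grip":-1,"dx":0.95,"dy":-0.99,"dz":0,"ax":0,"ay":0,"az":0},{"grip":-1,"dx":0.95,"dy":-0.99,"dz":0,"ax":0,"ay":0,"az":0},{"grip":-1,"dx":0.95,"dy":-0.99,"dz":0,"ax":0,"ay":0,"az":0},{"grip":-1,"dx":0.95,"dy":-0.99,"dz":0,"ax":0,"ay":0,"az":0},{"grip":-1,"dx":0.95,"dy":-0.99,"dz":0,"ax":0,"ay":0,"az":0},{"grip":-1,"dx":0.95,"dy":-0.99,"dz":0,"ax":0,"ay":0,"az":0},{"grip":-1,"dx":0.95,"dy":-0.99,"dz":0,"ax":0,"ay":0,"az":0},{"grip":-1,"dx":0.95,"dy":-0.99,"dz":0,"ax":0,"ay":0,"az":0}]'
python3 -c "
from h import *
to(.49,.055,.2)"
```

```text
time: 2.4
position: [0.4001, -0.1278, 0.233]
orientation: [0.0, 0.988, 0.152, 0.0]
wrist_force: [0.6, -0.4, 0.0]
width: 1.002
grip_force: 0.0
pos [ 0.4001 -0.1278  0.233 ] yaw 17.51 tz [ 8.e-04 -4.e-04 -1.e+00] t 2.4
d/30mm [ 4.69 -4.91  1.1 ]
```

```bash
python3 -m creep '[{"grip":-1,"dx":0.92,"dy":-0.98,"dz":0,"ax":0,"ay":0,"az":0},{"grip":-1,"dx":0.92,"dy":-0.98,"dz":0,"ax":0,"ay":0,"az":0},{"grip":-1,"dx":0.92,"dy":-0.98,"dz":0,"ax":0,"ay":0,"az":0},{"grip":-1,"dx":0.92,"dy":-0.98,"dz":0,"ax":0,"ay":0,"az":0},{"grip":-1,"dx":0.92,"dy":-0.98,"dz":0,"ax":0,"ay":0,"az":0},{"grip":-1,"dx":0,"dy":0,"dz":0,"ax":0,"ay":0,"az":0},{"grip":-1,"dx":0,"dy":0,"dz":0,"ax":0,"ay":0,"az":0}]'
python3 - <<'E'
from m import *
c=read_camera('wrist'); save(c,'w1.png'); P=cloud(c)
m=near(P,(.49,.055),.05,.124,.14); A=P[m]; print(len(A),A.mean(0),(A.min(0)+A.max(0))/2,np.median(A[:,2]),np.median(hsv(c)[m],0))
to(.49,.055,.12)
E
```

```text
time: 3.1
position: [0.4867, 0.0529, 0.2326]
orientation: [0.0, 0.988, 0.154, -0.0]
wrist_force: [-1.0, -0.5, 0.9]
width: 1.0
grip_force: 0.0
1527 [0.48922211 0.0549851  0.13005402] [0.48861996 0.05476724 0.12824469] 0.1301567439872134 [165. 195. 241.]
pos [0.4863 0.0522 0.2325] yaw 17.58 tz [-9.e-04 -5.e-04 -1.e+00] t 3.15
d/30mm [ 0.15 -0.05  3.75]
```

```bash
python3 -m creep '[{"grip":-1,"dx":0.12,"dy":-0.07,"dz":0.3,"ax":0,"ay":0,"az":0},{"grip":-1,"dx":0,"dy":0,"dz":0.9,"ax":0,"ay":0,"az":0},{"grip":-1,"dx":0,"dy":0,"dz":0.9,"ax":0,"ay":0,"az":0},{"grip":-1,"dx":0,"dy":0,"dz":0.9,"ax":0,"ay":0,"az":0},{"grip":-1,"dx":0,"dy":0,"dz":0.75,"ax":0,"ay":0,"az":0},{"grip":-1,"dx":0,"dy":0,"dz":0,"ax":0,"ay":0,"az":0},{"grip":1,"dx":0,"dy":0,"dz":0,"ax":0,"ay":0,"az":0},{"grip":1,"dx":0,"dy":0,"dz":0,"ax":0,"ay":0,"az":0},{"grip":1,"dx":0,"dy":0,"dz":0,"ax":0,"ay":0,"az":0},{"grip":1,"dx":0,"dy":0,"dz":0,"ax":0,"ay":0,"az":0},{"grip":1,"dx":0,"dy":0,"dz":0,"ax":0,"ay":0,"az":0},{"grip":1,"dx":0,"dy":0,"dz":0,"ax":0,"ay":0,"az":0}]'
```

```text
time: 4.35
position: [0.4905, 0.0555, 0.1217]
orientation: [0.0, 0.988, 0.152, 0.001]
wrist_force: [-1.1, -0.3, 7.1]
width: 0.34
grip_force: 58.7
```

```bash
python3 -m creep '[{"grip":1,"dx":0,"dy":0,"dz":-0.5,"ax":0,"ay":0,"az":0},{"grip":1,"dx":0,"dy":0,"dz":-0.8,"ax":0,"ay":0,"az":0},{"grip":1,"dx":0,"dy":0,"dz":-0.9,"ax":0,"ay":0,"az":0},{"grip":1,"dx":0,"dy":0,"dz":-0.9,"ax":0,"ay":0,"az":0},{"grip":1,"dx":0,"dy":0,"dz":-0.9,"ax":0,"ay":0,"az":0},{"grip":1,"dx":0,"dy":0,"dz":-0.9,"ax":0,"ay":0,"az":0},{"grip":1,"dx":-0.06,"dy":0.4,"dz":-0.6,"ax":0,"ay":0,"az":0},{"grip":1,"dx":-0.12,"dy":0.8,"dz":0,"ax":0,"ay":0,"az":0},{"grip":1,"dx":-0.12,"dy":0.8,"dz":0,"ax":0,"ay":0,"az":0},{"grip":1,"dx":-0.12,"dy":0.8,"dz":0,"ax":0,"ay":0,"az":0},{"grip":1,"dx":-0.12,"dy":0.8,"dz":0,"ax":0,"ay":0,"az":0},{"grip":1,"dx":-0.12,"dy":0.8,"dz":0,"ax":0,"ay":0,"az":0}]'
python3 -c "
from h import *
to(.5277,-.1606,.127)"
```

```text
time: 5.55
position: [0.5101, -0.0771, 0.2854]
orientation: [-0.0, 0.988, 0.152, -0.0]
wrist_force: [0.3, -0.6, -1.7]
width: 0.34
grip_force: 59.8
pos [ 0.5101 -0.0771  0.2854] yaw 17.53 tz [-0.e+00  1.e-04 -1.e+00] t 5.55
d/30mm [-0.28  2.83  5.28]
```

```bash
python3 -m creep '[{"grip":1,"dx":-0.08,"dy":0.8,"dz":0,"ax":0,"ay":0,"az":0},{"grip":1,"dx":-0.08,"dy":0.8,"dz":0,"ax":0,"ay":0,"az":0},{"grip":1,"dx":-0.06,"dy":0.7,"dz":0,"ax":0,"ay":0,"az":0},{"grip":1,"dx":-0.04,"dy":0.4,"dz":0,"ax":0,"ay":0,"az":0},{"grip":1,"dx":0,"dy":0,"dz":0,"ax":0,"ay":0,"az":0},{"grip":1,"dx":0,"dy":0,"dz":0,"ax":0,"ay":0,"az":0}]'
python3 - <<'E'
from m import *
to(.5277,-.1606,.127)
c=read_camera('top'); save(c,'t2.png'); P=cloud(c); H=hsv(c)
c=read_camera('wrist'); save(c,'w2.png')
P=cloud(c); H=hsv(c); m=near(P,(.5578,-.211),.13,.059,.0685)&(H[...,1]<60)
A=P[m][:,:2]; th=np.radians(-14.1); X=np.array([np.cos(th),np.sin(th)]); Y=np.array([-X[1],X[0]])
a=(A-[.5578,-.211])@X; b=(A-[.5578,-.211])@Y; print(len(A))
print('x hist',[(round(e*1000),int(k)) for k,e in zip(*np.histogram(a,40,(-.1,.1)))  if k>60]); print('y',[(round(e*1000),int(k)) for k,e in zip(*np.histogram(b,40,(-.1,.1))) if k>60])
E
```

```text
time: 6.15
position: [0.527, -0.1552, 0.2851]
orientation: [-0.001, 0.988, 0.152, -0.0]
wrist_force: [-0.3, 1.1, -2.3]
width: 0.341
grip_force: 59.8
pos [ 0.527  -0.1552  0.2851] yaw 17.5 tz [-6.0e-04  1.1e-03 -1.0e+00] t 6.15
d/30mm [-0.03  0.19  5.27]
3412
x hist [(-85, 270), (-65, 81), (-35, 73), (-30, 72), (-25, 82), (-20, 85), (-15, 83), (-5, 61), (10, 63), (15, 63), (20, 64), (25, 62), (30, 65), (35, 68), (40, 68), (45, 65), (50, 69), (55, 70), (60, 103), (65, 65), (70, 72), (75, 171), (80, 952)]
y [(-85, 791), (-80, 162), (-20, 65), (-15, 82), (70, 61), (75, 63), (80, 756), (85, 154)]
```

View pics/w2.png

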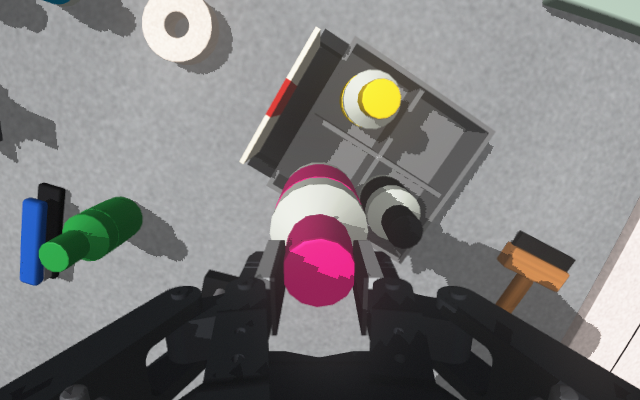

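```bash
python3 -m creep '[{"grip":1,"dx":0,"dy":0.17,"dz":0.4,"ax":0,"ay":0,"az":0},{"grip":1,"dx":0,"dy":0,"dz":0.9,"ax":0,"ay":0,"az":0},{"grip":1,"dx":0,"dy":0,"dz":0.9,"ax":0,"ay":0,"az":0},{"grip":1,"dx":0,"dy":0,"dz":0.9,"ax":0,"ay":0,"az":0},{"grip":1,"dx":0,"dy":0,"dz":0.9,"ax":0,"ay":0,"az":0},{"grip":1,"dx":0,"dy":0,"dz":0.6,"ax":0,"ay":0,"az":0},{"grip":1,"dx":0,"dy":0,"dz":0.3,"ax":0,"ay":0,"az":0},{"grip":1,"dx":0,"dy":0,"dz":0.2,"ax":0,"ay":0,"az":0},{"grip":1,"dx":0,"dy":0,"dz":0.05,"ax":0,"ay":0,"az":0},{"grip":1,"dx":0,"dy":0,"dz":0,"ax":0,"ay":0,"az":0},{"grip":1,"dx":0,"dy":0,"dz":0,"ax":0,"ay":0,"az":0}]'
```

```text
time: 7.35
position: [0.5296, -0.1611, 0.1316]
orientation: [0.0, 0.988, 0.152, 0.001]
wrist_force: [-0.6, -0.5, -2.5]
width: 0.34
grip_force: 59.8
```

```bash
python3 -m creep '[{"grip":1,"dx":0,"dy":0,"dz":0.07,"ax":0,"ay":0,"az":0},{"grip":1,"dx":0,"dy":0,"dz":0.05,"ax":0,"ay":0,"az":0},{"grip":1,"dx":0,"dy":0,"dz":0.03,"ax":0,"ay":0,"az":0},{"grip":1,"dx":0,"dy":0,"dz":0,"ax":0,"ay":0,"az":0},{"grip":1,"dx":0,"dy":0,"dz":0,"ax":0,"ay":0,"az":0}]'
```

```text
time: 7.85
position: [0.5292, -0.1608, 0.1267]
orientation: [0.0, 0.988, 0.152, 0.0]
wrist_force: [-1.4, 1.3, 4.4]
width: 0.34
grip_force: 60.5
```

Contact is made (+4 N where it was hanging at -2.5 N), so I'll release and rise.

```bash
python3 -m creep '[{"grip":-0.4,"dx":0,"dy":0,"dz":0,"ax":0,"ay":0,"az":0},{"grip":-0.4,"dx":0,"dy":0,"dz":0,"ax":0,"ay":0,"az":0},{"grip":-0.4,"dx":0,"dy":0,"dz":0,"ax":0,"ay":0,"az":0},{"grip":-0.4,"dx":0,"dy":0,"dz":0,"ax":0,"ay":0,"az":0},{"grip":-0.4,"dx":0,"dy":0,"dz":-0.3,"ax":0,"ay":0,"az":0},{"grip":-0.4,"dx":0,"dy":0,"dz":-0.6,"ax":0,"ay":0,"az":0},{"grip":-0.4,"dx":0,"dy":0,"dz":-0.9,"ax":0,"ay":0,"az":0},{"grip":-0.4,"dx":0,"dy":0,"dz":-1,"ax":0,"ay":0,"az":0},{"grip":-1,"dx":0,"dy":0,"dz":-0.6,"ax":0,"ay":0,"az":0}]'
python3 - <<'E'
from m import *
c=read_camera('wrist'); P=cloud(c); m=near(P,(.528,-.161),.05,.13,.145)&(hsv(c)[...,1]>100); A=P[m]; print(len(A),A.mean(0),np.median(A[:,2]))
to(.6375,.1815,.225)
E
```

```text
time: 8.75
position: [0.5299, -0.1612, 0.2311]
orientation: [0.001, 0.988, 0.152, 0.001]
wrist_force: [0.9, -0.2, 0.6]
width: 0.85
grip_force: 0.0
1570 [ 0.52766454 -0.16133426  0.13507578] 0.13513633328610053
pos [ 0.5312 -0.1618  0.2336] yaw 17.53 tz [ 0.0066 -0.0029 -1.    ] t 8.8
d/30mm [ 6.82 -9.85  0.28]
```

Magenta stands upright with its top at 0.135 m. Next is the cyan.

```bash
python3 -m creep '[{"grip":-1,"dx":0.4,"dy":-0.5,"dz":0,"ax":0,"ay":0,"az":0},{"grip":-1,"dx":0.64,"dy":-0.94,"dz":0,"ax":0,"ay":0,"az":0},{"grip":-1,"dx":0.64,"dy":-0.94,"dz":0,"ax":0,"ay":0,"az":0},{"grip":-1,"dx":0.64,"dy":-0.94,"dz":0,"ax":0,"ay":0,"az":0},{"grip":-1,"dx":0.64,"dy":-0.94,"dz":0,"ax":0,"ay":0,"az":0},{"grip":-1,"dx":0.64,"dy":-0.94,"dz":0,"ax":0,"ay":0,"az":0},{"grip":-1,"dx":0.64,"dy":-0.94,"dz":0,"ax":0,"ay":0,"az":0},{"grip":-1,"dx":0.64,"dy":-0.94,"dz":0,"ax":0,"ay":0,"az":0},{"grip":-1,"dx":0.64,"dy":-0.94,"dz":0,"ax":0,"ay":0,"az":0},{"grip":-1,"dx":0.64,"dy":-0.94,"dz":0,"ax":0,"ay":0,"az":0},{"grip":-1,"dx":0.64,"dy":-0.94,"dz":0,"ax":0,"ay":0,"az":0},{"grip":-1,"dx":0,"dy":0,"dz":0,"ax":0,"ay":0,"az":0}]'
python3 - <<'E'
from m import *
c=read_camera('wrist'); P=cloud(c)
m=near(P,(.6375,.1815),.05,.124,.14); A=P[m]; print(len(A),A.mean(0),np.median(A[:,2]),np.median(hsv(c)[m],0))
to(*A.mean(0)[:2],.121)
E
```

```text
time: 10.0
position: [0.6348, 0.1879, 0.2279]
orientation: [-0.001, 0.988, 0.154, 0.001]
wrist_force: [-0.0, -0.4, 0.4]
width: 0.998
grip_force: 0.0
1577 [0.6379987  0.18212293 0.13005355] 0.1301837677209213 [ 98. 202. 232.]
pos [0.6341 0.1857 0.2278] yaw 17.68 tz [-2.e-04  2.e-04 -1.e+00] t 10.05
d/30mm [0.09 0.15 3.56]
```

```bash
python3 -m creep '[{"grip":-1,"dx":0.08,"dy":0.08,"dz":0.4,"ax":0,"ay":0,"az":0},{"grip":-1,"dx":0,"dy":0,"dz":0.9,"ax":0,"ay":0,"az":0},{"grip":-1,"dx":0,"dy":0,"dz":0.9,"ax":0,"ay":0,"az":0},{"grip":-1,"dx":0,"dy":0,"dz":0.8,"ax":0,"ay":0,"az":0}]'
python3 -c "
from h import *
to(.638,.182,.121)"
```

```text
time: 10.45
position: [0.6362, 0.1803, 0.1362]
orientation: [0.0, 0.988, 0.152, -0.001]
wrist_force: [0.5, 0.2, -1.0]
width: 1.004
grip_force: 0.0
pos [0.6362 0.1803 0.1362] yaw 17.43 tz [-1.5e-03 -6.0e-04 -1.0e+00] t 10.45
d/30mm [ 0.07 -0.04  0.51]
```

```bash
python3 -m creep '[{"grip":-1,"dx":0.06,"dy":-0.04,"dz":0.4,"ax":0,"ay":0,"az":0},{"grip":-1,"dx":0,"dy":0,"dz":0,"ax":0,"ay":0,"az":0},{"grip":1,"dx":0,"dy":0,"dz":0,"ax":0,"ay":0,"az":0},{"grip":1,"dx":0,"dy":0,"dz":0,"ax":0,"ay":0,"az":0},{"grip":1,"dx":0,"dy":0,"dz":0,"ax":0,"ay":0,"az":0},{"grip":1,"dx":0,"dy":0,"dz":0,"ax":0,"ay":0,"az":0},{"grip":1,"dx":0,"dy":0,"dz":0,"ax":0,"ay":0,"az":0},{"grip":1,"dx":0,"dy":0,"dz":0,"ax":0,"ay":0,"az":0}]'
python3 -c "
from h import *
to(.588,-.2614,.29)"
```

```text
time: 11.25
position: [0.6396, 0.184, 0.1278]
orientation: [0.0, 0.988, 0.152, 0.001]
wrist_force: [0.1, -1.8, 6.0]
width: 0.323
grip_force: 58.7
pos [0.6396 0.184  0.1278] yaw 17.53 tz [ 2.8e-03  2.0e-04 -1.0e+00] t 11.25
d/30mm [-6.1  13.64 -5.41]
```

```bash
python3 -m creep '[{"grip":1,"dx":0,"dy":0,"dz":-0.5,"ax":0,"ay":0,"az":0},{"grip":1,"dx":0,"dy":0,"dz":-0.8,"ax":0,"ay":0,"az":0},{"grip":1,"dx":0,"dy":0,"dz":-0.9,"ax":0,"ay":0,"az":0},{"grip":1,"dx":0,"dy":0,"dz":-0.9,"ax":0,"ay":0,"az":0},{"grip":1,"dx":0,"dy":0,"dz":-0.9,"ax":0,"ay":0,"az":0},{"grip":1,"dx":0,"dy":0,"dz":-0.9,"ax":0,"ay":0,"az":0},{"grip":1,"dx":-0.2,"dy":0.4,"dz":-0.6,"ax":0,"ay":0,"az":0},{"grip":1,"dx":-0.4,"dy":0.9,"dz":0,"ax":0,"ay":0,"az":0},{"grip":1,"dx":-0.4,"dy":0.9,"dz":0,"ax":0,"ay":0,"az":0},{"grip":1,"dx":-0.4,"dy":0.9,"dz":0,"ax":0,"ay":0,"az":0},{"grip":1,"dx":-0.4,"dy":0.9,"dz":0,"ax":0,"ay":0,"az":0},{"grip":1,"dx":-0.4,"dy":0.9,"dz":0,"ax":0,"ay":0,"az":0}]'
python3 -c "
from h import *
to(.588,-.2614,.29)"
```

```text
time: 12.45
position: [0.619, 0.023, 0.2918]
orientation: [-0.0, 0.988, 0.152, -0.0]
wrist_force: [-0.2, 0.0, -3.5]
width: 0.321
grip_force: 59.4
pos [0.619  0.023  0.2918] yaw 17.54 tz [-3.e-04  2.e-04 -1.e+00] t 12.45
d/30mm [-3.84  8.73  0.06]
```

```bash
python3 -m creep '[{"grip":1,"dx":-0.4,"dy":0.9,"dz":0,"ax":0,"ay":0,"az":0},{"grip":1,"dx":-0.4,"dy":0.9,"dz":0,"ax":0,"ay":0,"az":0},{"grip":1,"dx":-0.4,"dy":0.9,"dz":0,"ax":0,"ay":0,"az":0},{"grip":1,"dx":-0.4,"dy":0.9,"dz":0,"ax":0,"ay":0,"az":0},{"grip":1,"dx":-0.4,"dy":0.9,"dz":0,"ax":0,"ay":0,"az":0},{"grip":1,"dx":-0.4,"dy":0.9,"dz":0,"ax":0,"ay":0,"az":0},{"grip":1,"dx":-0.4,"dy":0.9,"dz":0,"ax":0,"ay":0,"az":0},{"grip":1,"dx":-0.4,"dy":0.9,"dz":0,"ax":0,"ay":0,"az":0},{"grip":1,"dx":-0.4,"dy":0.9,"dz":0,"ax":0,"ay":0,"az":0},{"grip":1,"dx":-0.24,"dy":0.63,"dz":0,"ax":0,"ay":0,"az":0},{"grip":1,"dx":0,"dy":0,"dz":0,"ax":0,"ay":0,"az":0},{"grip":1,"dx":0,"dy":0,"dz":0,"ax":0,"ay":0,"az":0}]'
python3 -c "
from h import *
to(.588,-.2614,.1328)"
```

```text
time: 13.65
position: [0.5886, -0.2602, 0.2912]
orientation: [-0.001, 0.988, 0.152, -0.0]
wrist_force: [0.1, 1.7, -2.7]
width: 0.324
grip_force: 59.5
pos [ 0.5886 -0.2602  0.2912] yaw 17.48 tz [-2.0e-04  1.3e-03 -1.0e+00] t 13.65
d/30mm [-0.03  0.04  5.28]
```

```bash
python3 -m creep '[{"grip":1,"dx":-0.03,"dy":0.04,"dz":0.4,"ax":0,"ay":0,"az":0},{"grip":1,"dx":0,"dy":0,"dz":0.9,"ax":0,"ay":0,"az":0},{"grip":1,"dx":0,"dy":0,"dz":0.9,"ax":0,"ay":0,"az":0},{"grip":1,"dx":0,"dy":0,"dz":0.9,"ax":0,"ay":0,"az":0},{"grip":1,"dx":0,"dy":0,"dz":0.9,"ax":0,"ay":0,"az":0},{"grip":1,"dx":0,"dy":0,"dz":0.6,"ax":0,"ay":0,"az":0},{"grip":1,"dx":0,"dy":0,"dz":0.3,"ax":0,"ay":0,"az":0},{"grip":1,"dx":0,"dy":0,"dz":0.2,"ax":0,"ay":0,"az":0},{"grip":1,"dx":0,"dy":0,"dz":0.07,"ax":0,"ay":0,"az":0},{"grip":1,"dx":0,"dy":0,"dz":0.03,"ax":0,"ay":0,"az":0},{"grip":1,"dx":0,"dy":0,"dz":0,"ax":0,"ay":0,"az":0}]'
```

```text
time: 14.75
position: [0.5888, -0.2622, 0.1361]
orientation: [0.0, 0.988, 0.152, 0.001]
wrist_force: [-0.2, -0.4, -2.3]
width: 0.321
grip_force: 59.5
```

```bash
python3 -m creep '[{"grip":1,"dx":0,"dy":0,"dz":0.05,"ax":0,"ay":0,"az":0},{"grip":1,"dx":0,"dy":0,"dz":0.05,"ax":0,"ay":0,"az":0},{"grip":1,"dx":0,"dy":0,"dz":0.02,"ax":0,"ay":0,"az":0},{"grip":1,"dx":0,"dy":0,"dz":0,"ax":0,"ay":0,"az":0},{"grip":1,"dx":0,"dy":0,"dz":0,"ax":0,"ay":0,"az":0}]'
```

```text
time: 15.25
position: [0.5891, -0.2626, 0.1328]
orientation: [0.001, 0.988, 0.152, 0.001]
wrist_force: [-0.5, -0.6, 4.9]
width: 0.325
grip_force: 60.9
```

```bash
python3 -m creep '[{"grip":-0.4,"dx":0,"dy":0,"dz":0,"ax":0,"ay":0,"az":0},{"grip":-0.4,"dx":0,"dy":0,"dz":0,"ax":0,"ay":0,"az":0},{"grip":-0.4,"dx":0,"dy":0,"dz":0,"ax":0,"ay":0,"az":0},{"grip":-0.4,"dx":0,"dy":0,"dz":0,"ax":0,"ay":0,"az":0},{"grip":-0.4,"dx":0,"dy":0,"dz":-0.3,"ax":0,"ay":0,"az":0},{"grip":-0.4,"dx":0,"dy":0,"dz":-0.6,"ax":0,"ay":0,"az":0},{"grip":-0.4,"dx":0,"dy":0,"dz":-0.9,"ax":0,"ay":0,"az":0},{"grip":-0.4,"dx":0,"dy":0,"dz":-1,"ax":0,"ay":0,"az":0},{"grip":-1,"dx":0,"dy":0,"dz":-0.9,"ax":0,"ay":0,"az":0},{"grip":-1,"dx":0,"dy":0,"dz":-0.7,"ax":0,"ay":0,"az":0}]'
python3 - <<'E'
from m import *
c=read_camera('wrist'); P=cloud(c); m=near(P,(.588,-.2614),.05,.13,.145)&(hsv(c)[...,1]>100); A=P[m]; print(len(A),A.mean(0),np.median(A[:,2]))
to(.472,.284,.27,15.3)
E
```

```text
time: 16.25
position: [0.5888, -0.2622, 0.2663]
orientation: [0.001, 0.988, 0.152, 0.001]
wrist_force: [0.2, -0.2, -0.4]
width: 0.989
grip_force: 0.0
1218 [ 0.58760715 -0.2645877   0.13510155] 0.1351997709604201
pos [ 0.5903 -0.263   0.2699] yaw 17.53 tz [ 0.0067 -0.0038 -1.    ] t 16.3
d/30mm [  1.73 -18.57  -0.1 ]
rot/pi [ 0.0018 -0.0017  0.0124]
```

```bash
python3 -m creep '[{"grip":-1,"dx":0.09,"dy":-0.5,"dz":0,"ax":0,"ay":0,"az":0.0124},{"grip":-1,"dx":0.09,"dy":-1,"dz":0,"ax":0,"ay":0,"az":0},{"grip":-1,"dx":0.09,"dy":-1,"dz":0,"ax":0,"ay":0,"az":0},{"grip":-1,"dx":0.09,"dy":-1,"dz":0,"ax":0,"ay":0,"az":0},{"grip":-1,"dx":0.09,"dy":-1,"dz":0,"ax":0,"ay":0,"az":0},{"grip":-1,"dx":0.09,"dy":-1,"dz":0,"ax":0,"ay":0,"az":0},{"grip":-1,"dx":0.09,"dy":-1,"dz":0,"ax":0,"ay":0,"az":0},{"grip":-1,"dx":0.09,"dy":-1,"dz":0,"ax":0,"ay":0,"az":0},{"grip":-1,"dx":0.09,"dy":-1,"dz":0,"ax":0,"ay":0,"az":0},{"grip":-1,"dx":0.09,"dy":-1,"dz":0,"ax":0,"ay":0,"az":0},{"grip":-1,"dx":0.09,"dy":-1,"dz":0,"ax":0,"ay":0,"az":0},{"grip":-1,"dx":0.09,"dy":-1,"dz":0,"ax":0,"ay":0,"az":0}]'
python3 -c "
from h import *
to(.472,.284,.27,15.3)"
```

```text
time: 17.5
position: [0.5275, 0.0805, 0.2638]
orientation: [-0.0, 0.991, 0.133, 0.0]
wrist_force: [0.4, 0.1, 0.2]
width: 0.999
grip_force: 0.0
pos [0.5275 0.0805 0.2638] yaw 15.29 tz [ 2.e-04  1.e-04 -1.e+00] t 17.5
d/30mm [ 0.   -7.03 -0.21]
rot/pi [-0.     -0.0001 -0.0001]
```

```bash
python3 -m creep '[{"grip":-1,"dx":0,"dy":-1,"dz":-0.1,"ax":0,"ay":0,"az":0},{"grip":-1,"dx":0,"dy":-1,"dz":-0.1,"ax":0,"ay":0,"az":0},{"grip":-1,"dx":0,"dy":-1,"dz":0,"ax":0,"ay":0,"az":0},{"grip":-1,"dx":0,"dy":-1,"dz":0,"ax":0,"ay":0,"az":0},{"grip":-1,"dx":0,"dy":-1,"dz":0,"ax":0,"ay":0,"az":0},{"grip":-1,"dx":0,"dy":-1,"dz":0,"ax":0,"ay":0,"az":0},{"grip":-1,"dx":0,"dy":-1,"dz":0,"ax":0,"ay":0,"az":0},{"grip":-1,"dx":0,"dy":0,"dz":0,"ax":0,"ay":0,"az":0},{"grip":-1,"dx":0,"dy":0,"dz":0,"ax":0,"ay":0,"az":0},{"grip":-1,"dx":0,"dy":0,"dz":0,"ax":0,"ay":0,"az":0}]'
python3 - <<'E'
from m import *
c=read_camera('wrist'); save(c,'w3.png'); P=cloud(c); H=hsv(c)
to(.486,.284,.16,15.3)
for n in ['clip_pivot','clip_grip','clip_left_jaw','strip']:
    for r in find_in(n,'wrist')[:2]: x,y=r['xy']; print(n,r['confidence'],np.round(r['xy']),np.round(P[int(y),int(x)],4))
m=near(P,(.475,.283),.07,.085,.1)&(H[...,1]<60); A=P[m]; 
if len(A)>10: print('plate top',len(A),cv2.minAreaRect(A[:,:2].astype(np.float32)),A[:,2].max())
m=near(P,(.48,.285),.09,.1,.18)&((H[...,0]<20)&(H[...,1]>130)); A=P[m]; th=np.radians(15.3)
X=np.array([np.cos(th),np.sin(th)]); Y=np.array([-X[1],X[0]]); o=np.array([.4735,.281])
a=(A[:,:2]-o)@X; b=(A[:,:2]-o)@Y; print('orange',len(A),'x',np.percentile(a,[1,99]),'y',np.percentile(b,[1,99]),'z',A[:,2].max())
for lo in [.12,.13,.14,.15]:
    k=(A[:,2]>lo)&(A[:,2]<lo+.01); print(lo,k.sum(),'x',np.percentile(a[k],[2,98]).round(4),'y',np.percentile(b[k],[2,98]).round(4)) if k.sum()>5 else 0
    if k.sum()>20:
        for sg in (b[k]>np.mean(b[k]),b[k]<np.mean(b[k])): print(cv2.minAreaRect(A[k][sg][:,:2].astype(np.float32)))
E
```

```text
time: 18.5
position: [0.4727, 0.2811, 0.2697]
orientation: [0.0, 0.991, 0.133, 0.0]
wrist_force: [-0.4, -0.3, -0.5]
width: 1.001
grip_force: 0.0
pos [0.4728 0.281  0.2697] yaw 15.24 tz [ 0.e+00 -4.e-04 -1.e+00] t 18.55
d/30mm [0.45 0.02 3.66]
rot/pi [ 0.0001  0.     -0.0003]
clip_pivot 0.91 [316. 174.] [0.4809 0.2861 0.1207]
clip_grip 0.61 [312. 176.] [0.4795 0.2891 0.1222]
clip_grip 0.19 [295. 172.] [0.4822 0.3024 0.137 ]
clip_left_jaw 0.73 [291. 172.] [0.4826 0.305  0.147 ]
strip 0.8 [316. 138.] [0.5076 0.2926 0.0959]
plate top 182 ((0.4731347858905792, 0.27861204743385315), (0.09033278375864029, 0.009082360193133354), 15.176347732543945) 0.0976860629006821
orange 3038 x [-0.00542226  0.02916972] y [-0.02666878  0.02811328] z 0.16277407840840794
0.12 815 x [-0.0055  0.0291] y [-0.014   0.0158]
((0.48161232471466064, 0.2942655086517334), (0.0358307920396328, 0.011067534796893597), 16.177034378051758)
((0.4866100549697876, 0.27529293298721313), (0.0363445058465004, 0.011813079938292503), 12.841814041137695)
0.13 701 x [-0.0051  0.0281] y [-0.0173  0.0188]
((0.4806019961833954, 0.29784274101257324), (0.035051293671131134, 0.01220222283154726), 15.429893493652344)
((0.4879213571548462, 0.271266907453537), (0.034929487854242325, 0.012952810153365135), 15.51661491394043)
0.14 454 x [-0.0045  0.028 ] y [-0.0204  0.0222]
((0.4790915548801422, 0.30393102765083313), (0.03364768251776695, 0.00430296640843153), 17.235807418823242)
((0.4896513819694519, 0.26602092385292053), (0.03345654159784317, 0.005228868220001459), 11.11993408203125)
0.15 581 x [-0.0046  0.0279] y [-0.0267  0.028 ]
((0.47778135538101196, 0.30835288763046265), (0.03352643921971321, 0.007084236014634371), 16.031648635864258)
((0.4904884099960327, 0.2611770033836365), (0.03399880602955818, 0.007490424904972315), 15.445584297180176)
```

View pics/w3.png

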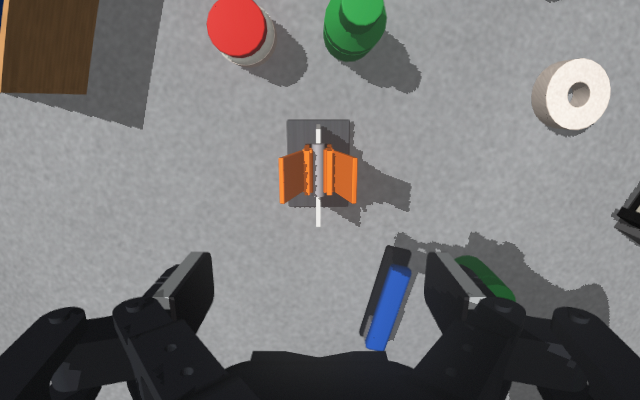

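The image shows the clip centred at (318,174) on the plate and aligned with the tool, with paddles at (290,178) and (345,178). I put its centre at (0.4843, 0.2848), top 0.162. I'll descend over it.

```bash
python3 -m creep '[{"grip":-1,"dx":0.4,"dy":-0.02,"dz":0,"ax":0,"ay":0,"az":0},{"grip":-1,"dx":0,"dy":0,"dz":0.6,"ax":0,"ay":0,"az":0},{"grip":-1,"dx":0,"dy":0,"dz":0.9,"ax":0,"ay":0,"az":0},{"grip":-1,"dx":0,"dy":0,"dz":0.9,"ax":0,"ay":0,"az":0},{"grip":-1,"dx":0,"dy":0,"dz":0.8,"ax":0,"ay":0,"az":0},{"grip":-1,"dx":0,"dy":0,"dz":0.55,"ax":0,"ay":0,"az":0},{"grip":-1,"dx":0,"dy":0,"dz":0,"ax":0,"ay":0,"az":0},{"grip":-1,"dx":0,"dy":0,"dz":0,"ax":0,"ay":0,"az":0},{"grip":-1,"dx":0,"dy":0,"dz":0,"ax":0,"ay":0,"az":0}]'
python3 -c "
from h import *
to(.4843,.2848,.156,15.2)"
```

```text
time: 19.65
position: [0.4852, 0.2861, 0.1583]
orientation: [-0.0, 0.991, 0.133, 0.001]
wrist_force: [0.2, 0.6, -0.1]
width: 0.996
grip_force: 0.0
pos [0.4852 0.2861 0.1583] yaw 15.28 tz [ 0.002  0.001 -1.   ] t 19.65
d/30mm [-0.04  0.03  0.08]
rot/pi [-0.0001 -0.0007  0.0005]
```

```bash
python3 -m creep '[{"grip":-1,"dx":-0.03,"dy":0.03,"dz":0.07,"ax":0,"ay":0,"az":0},{"grip":0,"dx":0,"dy":0,"dz":0,"ax":0,"ay":0,"az":0},{"grip":0.3,"dx":0,"dy":0,"dz":0,"ax":0,"ay":0,"az":0},{"grip":1,"dx":0,"dy":0,"dz":0,"ax":0,"ay":0,"az":0},{"grip":1,"dx":0,"dy":0,"dz":0,"ax":0,"ay":0,"az":0},{"grip":1,"dx":0,"dy":0,"dz":0,"ax":0,"ay":0,"az":0},{"grip":1,"dx":0,"dy":0,"dz":0,"ax":0,"ay":0,"az":0},{"grip":1,"dx":0,"dy":0,"dz":0,"ax":0,"ay":0,"az":0},{"grip":1,"dx":0,"dy":0,"dz":0,"ax":0,"ay":0,"az":0}]'
python3 - <<'E'
from m import *
print(observe()['position'],observe()['width'],observe()['wrist_force'])
c=read_camera('wrist'); save(c,'w4.png'); c=read_camera('scene'); cv2.imwrite('pics/s4.png',cv2.resize(c['pixels'][90:230,380:540],None,fx=4,fy=4,interpolation=cv2.INTER_CUBIC)[...,::-1])
E
```

```text
time: 20.55
position: [0.4833, 0.2845, 0.155]
orientation: [-0.0, 0.991, 0.133, -0.0]
wrist_force: [0.2, -0.3, -0.1]
width: 0.235
grip_force: 58.7
[0.48332155 0.28452386 0.15500496] 0.23500671174181398 [ 0.19309468 -0.33934741 -0.13318918]
```

View pics/s4.png

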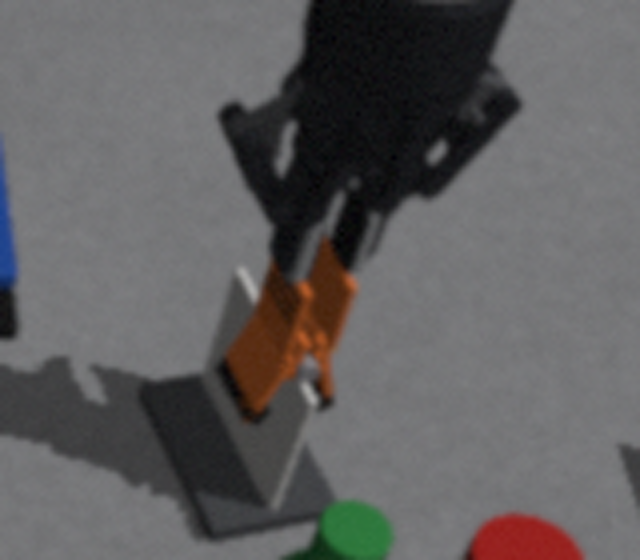

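```bash
python3 -m creep '[{"grip":1,"dx":0,"dy":0,"dz":-0.2,"ax":0,"ay":0,"az":0},{"grip":1,"dx":0,"dy":0,"dz":-0.4,"ax":0,"ay":0,"az":0},{"grip":1,"dx":0,"dy":0,"dz":-0.6,"ax":0,"ay":0,"az":0},{"grip":1,"dx":0,"dy":0,"dz":-0.7,"ax":0,"ay":0,"az":0},{"grip":1,"dx":0,"dy":0,"dz":-0.7,"ax":0,"ay":0,"az":0},{"grip":1,"dx":0,"dy":0,"dz":-0.7,"ax":0,"ay":0,"az":0},{"grip":1,"dx":0,"dy":0,"dz":-0.5,"ax":0,"ay":0,"az":0},{"grip":1,"dx":0,"dy":0,"dz":-0.2,"ax":0,"ay":0,"az":0},{"grip":1,"dx":0,"dy":0,"dz":0,"ax":0,"ay":0,"az":0}]'
python3 - <<'E'
from m import *
to(.5855,-.101,.275,-14.1)
c=read_camera('scene'); save(c,'s5.png'); P=cloud(c); H=hsv(c)
c2=read_camera('wrist'); P2=cloud(c2); H2=hsv(c2); s=observe(); r=q(s['orientation'])
for P,H in((P,H),(P2,H2)):
    m=(np.linalg.norm(P-(s['position']-[0,0,.04]),axis=2)<.075)&(H[...,0]<20)&(H[...,1]>130)
    L=r.inv().apply(P[m]-s['position'])
    if len(L)>10: print('tool frame orange',len(L),np.percentile(L,[1,50,99],axis=0).round(4))
print([ (n,r['confidence'],r['xy']) for n in('clip_pivot','clip_left_jaw','clip_right_jaw') for r in find_in(n,'scene')[:2]])
x,y=[int(v) for v in find_in('clip_pivot','scene')[0]['xy']]; x=min(max(x,90),550); y=max(y,90)
cv2.imwrite('pics/s5c.png',cv2.resize(c['pixels'][y-70:y+70,x-80:x+80],None,fx=4,fy=4,interpolation=cv2.INTER_CUBIC)[...,::-1])
E
```

```text
time: 21.55
position: [0.484, 0.2848, 0.2766]
orientation: [-0.0, 0.991, 0.133, 0.001]
wrist_force: [-0.3, 0.5, 0.0]
width: 0.003
grip_force: 0.0
pos [0.484  0.2848 0.2766] yaw 15.29 tz [ 0.0026  0.0012 -1.    ] t 21.55
d/30mm [-0.13 13.3   0.05]
rot/pi [-0.0004 -0.0008  0.1633]
[('clip_pivot', 0.62, [456.3, 166.8]), ('clip_pivot', 0.41, [216.6, 230.7]), ('clip_left_jaw', 0.82, [466.5, 162.9]), ('clip_left_jaw', 0.75, [217.8, 232.7]), ('clip_right_jaw', 0.85, [444.9, 177.5])]
```

View pics/s5c.png

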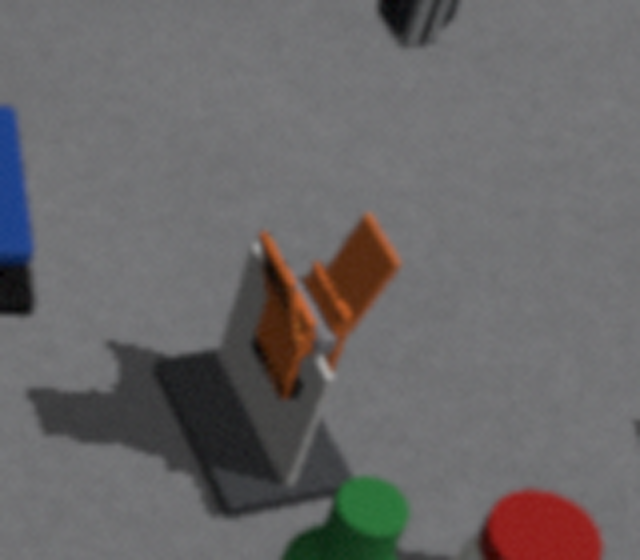

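The clip slipped out of the fingers and is back on its strip. I'll measure where the fingertips really are and where the clip now sits.

Run:
```python
from m import *
s=observe(); r=q(s['orientation'])
c=read_camera('wrist'); save(c,'w6.png'); P=cloud(c); H=hsv(c)
cs=read_camera('scene'); PS=cloud(cs)
for nm,Q in(('wrist',P),('scene',PS)):
    L=r.inv().apply((Q-s['position']).reshape(-1,3)); k=(abs(L[:,0])<.02)&(abs(L[:,1])<.03)&(L[:,2]>-.05)&(L[:,2]<.06)
    B=L[k]; print(nm,k.sum()); 
    for z in np.arange(-.05,.06,.01):
        b=B[(B[:,2]>=z)&(B[:,2]<z+.01)]
        if len(b)>3: print(round(z,3),len(b),np.percentile(b,[2,98],axis=0)[:,:2].round(3).tolist())
th=np.radians(15.3); X=np.array([np.cos(th),np.sin(th)]); Y=np.array([-X[1],X[0]]); o=np.array([.4735,.281])
for nm,Q,h in(('wrist',P,H),('scene',PS,hsv(cs))):
    m=near(Q,(.48,.285),.09,.06,.2)&(h[...,0]<20)&(h[...,1]>130); A=Q[m]; a=(A[:,:2]-o)@X; b=(A[:,:2]-o)@Y
    print(nm,'orange',len(A),'x',np.percentile(a,[1,99]).round(4),'zmax',np.percentile(A[:,2],99.5))
    for lo in [.12,.13,.14,.15]:
        k=(A[:,2]>lo)&(A[:,2]<lo+.01)
        if k.sum()>5: print(lo,k.sum(),'y',np.percentile(b[k],[2,98]).round(4))
```

```text
wrist 5939
-0.05 2939 [[-0.008, -0.027], [0.013, 0.027]]
-0.04 1100 [[-0.01, -0.009], [0.012, 0.009]]
-0.03 809 [[0.006, -0.013], [0.011, 0.013]]
-0.02 751 [[0.006, -0.013], [0.011, 0.013]]
-0.01 340 [[0.006, -0.012], [0.011, 0.012]]
scene 509
-0.05 160 [[-0.008, -0.028], [0.015, 0.028]]
-0.04 75 [[0.003, -0.012], [0.013, 0.014]]
-0.03 104 [[-0.005, -0.014], [0.013, 0.014]]
-0.02 97 [[-0.005, -0.013], [0.013, 0.015]]
-0.01 66 [[-0.005, -0.012], [0.013, 0.014]]
0.0 7 [[-0.003, 0.002], [0.01, 0.007]]
wrist orange 2727 x [-0.006   0.0289] zmax 0.15136353382449072
0.12 557 y [-0.0174  0.019 ]
0.13 391 y [-0.0207  0.0222]
0.14 578 y [-0.027   0.0285]
0.15 243 y [-0.0268  0.0282]
scene orange 673 x [-0.004   0.0306] zmax 0.15091010860449378
0.12 108 y [-0.0213  0.0215]
0.13 85 y [-0.0246  0.0239]
0.14 112 y [-0.0272  0.0277]
0.15 12 y [-0.0273  0.0266]
```

View pics/w4.png

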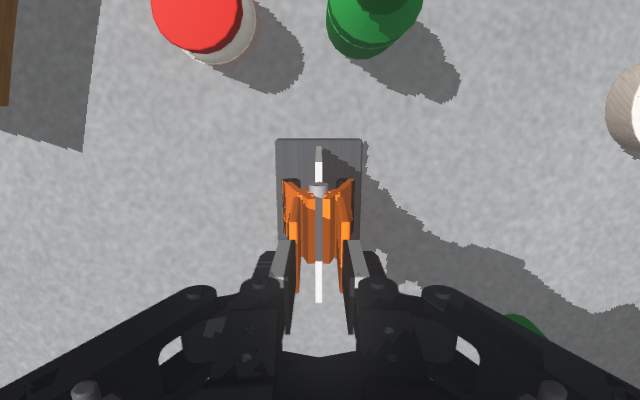

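Run:
```python
from m import *
s=observe(); r=q(s['orientation']); c=read_camera('wrist'); K=np.array(c['mtx'])
im=c['pixels'][...,::-1].copy(); P=cloud(c); L=r.inv().apply((P-s['position']).reshape(-1,3)).reshape(400,640,3)
for z in [-.03,-.01,0,.01,.025]:
    w=s['position']+r.apply([.011,0,z]); v=q(c['orientation']).inv().apply(w-c['eye']); u=np.array([v[0],-v[1]])/-v[2]; u=u*(1+c['k1']*(u@u)); px=K[:2,:2]@u+K[:2,2]
    print(z,px.round(1)); cv2.drawMarker(im,(int(px[0]),int(px[1])),(0,255,0),0,8); cv2.putText(im,str(int(z*1000)),(int(px[0])+30,int(px[1])),0,.4,(0,255,255))
for v in range(200,330,8): print(v,L[v,314].round(4),L[v,322].round(4), c['range_z'][v,314].round(3))
cv2.imwrite('pics/w7.png',im)
```

```text
-0.03 [317.6 267.1]
-0.01 [317.8 245. ]
0 [317.8 236. ]
0.01 [317.9 228.1]
0.025 [317.9 217.9]
200 [-0.0175 -0.0038  0.1657] [-0.0175  0.0034  0.1656] 0.318
208 [-0.0534 -0.0051  0.2633] [-0.0531  0.0043  0.2625] 0.422
216 [-0.0668 -0.0053  0.2745] [-0.067   0.0045  0.2751] 0.436
224 [-0.0771 -0.0054  0.2743] [-0.0768  0.0045  0.2736] 0.438
232 [-0.0881 -0.0054  0.2757] [-0.0871  0.0045  0.273 ] 0.443
240 [ 0.0104 -0.0016 -0.003 ] [ 0.0107  0.0017 -0.0038] 0.148
248 [ 0.0103 -0.0015 -0.0114] [ 0.0107  0.0017 -0.0124] 0.14
256 [ 0.01   -0.0014 -0.0185] [ 0.0104  0.0016 -0.0194] 0.133
264 [ 0.0101 -0.0013 -0.0257] [ 0.0107  0.0015 -0.0269] 0.126
272 [ 0.0107 -0.0012 -0.033 ] [ 0.0104  0.0015 -0.0325] 0.119
280 [ 0.0091 -0.0012 -0.0357] [ 0.0091  0.0014 -0.0357] 0.117
288 [ 0.007  -0.0012 -0.0373] [ 0.0063  0.0015 -0.0359] 0.116
296 [ 0.0037 -0.0012 -0.0366] [ 0.0036  0.0015 -0.0364] 0.117
304 [ 0.0006 -0.0012 -0.0365] [ 0.001   0.0015 -0.0371] 0.118
312 [-0.0021 -0.0012 -0.0369] [-0.0021  0.0015 -0.037 ] 0.118
320 [-0.0058 -0.0012 -0.0361] [-0.0058  0.0015 -0.036 ] 0.12
328 [-0.0087 -0.0012 -0.0365] [-0.0085  0.0015 -0.0367] 0.12
```

View pics/w7.png

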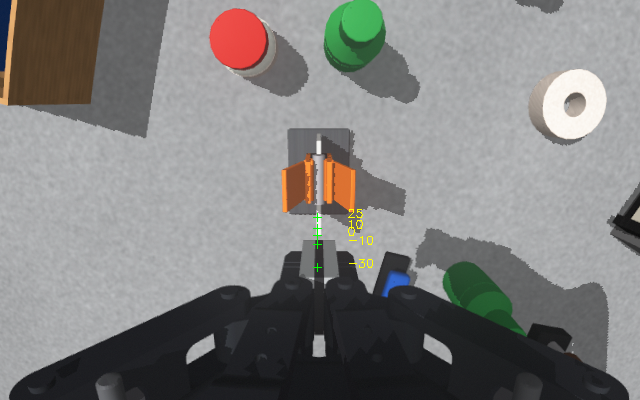

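The tips turn out to sit at the reported TCP itself, about 25 mm shorter than I assumed, because the drawn pads span tool z from -37 to 0 mm. So I only pinched the paddle tops. The clip is now clamped about 10 mm lower, with its pin at about 0.106. I'll regrasp with TCP z at about 0.123.

```bash
python3 -m creep '[{"grip":-1,"dx":0,"dy":0,"dz":0,"ax":0,"ay":0,"az":0},{"grip":-1,"dx":0,"dy":0,"dz":0,"ax":0,"ay":0,"az":0},{"grip":-1,"dx":0,"dy":0,"dz":0,"ax":0,"ay":0,"az":0},{"grip":-1,"dx":0,"dy":0,"dz":0.5,"ax":0,"ay":0,"az":0},{"grip":-1,"dx":0,"dy":0,"dz":0.9,"ax":0,"ay":0,"az":0},{"grip":-1,"dx":0,"dy":0,"dz":0.9,"ax":0,"ay":0,"az":0},{"grip":-1,"dx":0,"dy":0,"dz":0.9,"ax":0,"ay":0,"az":0},{"grip":-1,"dx":0,"dy":0,"dz":0.9,"ax":0,"ay":0,"az":0},{"grip":-1,"dx":0,"dy":0,"dz":0.6,"ax":0,"ay":0,"az":0},{"grip":-1,"dx":0,"dy":0,"dz":0.3,"ax":0,"ay":0,"az":0},{"grip":-1,"dx":0,"dy":0,"dz":0,"ax":0,"ay":0,"az":0},{"grip":-1,"dx":0,"dy":0,"dz":0,"ax":0,"ay":0,"az":0}]'
python3 -c "
from h import *
to(.484,.2848,.123,15.2)"
```

```text
time: 23.2
position: [0.4839, 0.2848, 0.1257]
orientation: [-0.0, 0.991, 0.133, 0.001]
wrist_force: [-0.2, -0.1, 0.1]
width: 0.996
grip_force: 0.0
pos [0.4839 0.2848 0.1257] yaw 15.29 tz [ 1.e-03  5.e-04 -1.e+00] t 23.2
d/30mm [0.   0.   0.09]
rot/pi [-0.0001 -0.0003  0.0005]
```

```bash
python3 -m creep '[{"grip":-1,"dx":0,"dy":0,"dz":0.08,"ax":0,"ay":0,"az":0},{"grip":1,"dx":0,"dy":0,"dz":0,"ax":0,"ay":0,"az":0},{"grip":1,"dx":0,"dy":0,"dz":-0.03,"ax":0,"ay":0,"az":0},{"grip":1,"dx":0,"dy":0,"dz":-0.05,"ax":0,"ay":0,"az":0},{"grip":1,"dx":0,"dy":0,"dz":-0.03,"ax":0,"ay":0,"az":0},{"grip":1,"dx":0,"dy":0,"dz":0,"ax":0,"ay":0,"az":0},{"grip":1,"dx":0,"dy":0,"dz":0,"ax":0,"ay":0,"az":0},{"grip":1,"dx":0,"dy":0,"dz":0,"ax":0,"ay":0,"az":0}]'
```

```text
time: 24.0
position: [0.4845, 0.2851, 0.128]
orientation: [-0.0, 0.991, 0.133, 0.001]
wrist_force: [-2.6, 0.0, 13.1]
width: 0.297
grip_force: 59.6
```

```bash
python3 -m creep '[{"grip":1,"dx":0,"dy":0,"dz":-0.2,"ax":0,"ay":0,"az":0},{"grip":1,"dx":0,"dy":0,"dz":-0.4,"ax":0,"ay":0,"az":0},{"grip":1,"dx":0,"dy":0,"dz":-0.6,"ax":0,"ay":0,"az":0},{"grip":1,"dx":0,"dy":0,"dz":-0.7,"ax":0,"ay":0,"az":0},{"grip":1,"dx":0,"dy":0,"dz":-0.8,"ax":0,"ay":0,"az":0},{"grip":1,"dx":0,"dy":0,"dz":-0.8,"ax":0,"ay":0,"az":0},{"grip":1,"dx":0,"dy":0,"dz":-0.7,"ax":0,"ay":0,"az":0},{"grip":1,"dx":0,"dy":0,"dz":-0.5,"ax":0,"ay":0,"az":0},{"grip":1,"dx":0,"dy":0,"dz":-0.2,"ax":0,"ay":0,"az":0},{"grip":1,"dx":0,"dy":0,"dz":0,"ax":0,"ay":0,"az":0}]'
cat > clip.py <<'E'
from m import *
def clip():
    s=observe(); r=q(s['orientation']); print('width',s['width'],s['grip_force'])
    for n in ('scene','wrist'):
        c=read_camera(n); P=cloud(c); H=hsv(c)
        L=r.inv().apply((P-s['position']).reshape(-1,3)).reshape(P.shape)
        m=(abs(L[...,0])<.04)&(abs(L[...,1])<.04)&(L[...,2]>-.05)&(L[...,2]<.075)&(H[...,0]<20)&(H[...,1]>130)
        A=L[m]
        if len(A)<10: print(n,'no clip'); continue
        print(n,len(A),'x',np.percentile(A[:,0],[1,99]).round(4),'y',np.percentile(A[:,1],[1,99]).round(4),'z',np.percentile(A[:,2],[1,99]).round(4))
        for z in np.arange(-.03,.07,.01):
            b=A[(A[:,2]>=z)&(A[:,2]<z+.01)]
            if len(b)>4: print('  ',round(z,2),len(b),'x',np.percentile(b[:,0],[3,97]).round(4),'y',np.percentile(b[:,1],[3,97]).round(4))
E
python3 - <<'E'
from clip import *
clip(); to(.5855,-.101,.25,-14.1)
E
```

```text
time: 25.0
position: [0.4837, 0.2847, 0.2741]
orientation: [-0.0, 0.991, 0.133, 0.001]
wrist_force: [0.2, 0.6, -0.1]
width: 0.292
grip_force: 59.6
width 0.2920422881757391 59.61790144443512
scene 928 x [-0.0151  0.0191] y [-0.016   0.0225] z [-0.0242  0.0593]
   -0.03 68 x [-0.0123  0.0176] y [-0.0141  0.0129]
   -0.02 89 x [-0.012   0.0183] y [-0.0112  0.0138]
   -0.01 91 x [-0.0144  0.0181] y [-0.0113  0.0151]
   0.0 100 x [-0.0058  0.0179] y [-0.0114  0.0152]
   0.01 172 x [-0.0082  0.0189] y [-0.011   0.0151]
   0.02 89 x [-0.0126  0.0192] y [-0.0101  0.0143]
   0.03 102 x [-0.0149  0.0186] y [-0.0128  0.0162]
   0.04 102 x [-0.0142  0.0185] y [-0.0159  0.0193]
   0.05 109 x [-0.0146  0.0184] y [-0.0173  0.0228]
   0.06 6 x [-0.0069  0.0159] y [0.0191 0.0224]
wrist 6522 x [-0.0181  0.0165] y [-0.0213  0.0223] z [-0.0236  0.0591]
   -0.03 1657 x [-0.0165  0.0153] y [-0.0123  0.013 ]
   -0.02 441 x [-0.0135  0.0158] y [-0.0123  0.0132]
   -0.01 348 x [-0.014   0.0158] y [-0.0127  0.0133]
   0.0 311 x [-0.0148  0.0157] y [-0.0126  0.0133]
   0.01 2346 x [-0.018   0.0163] y [-0.0095  0.0102]
   0.02 475 x [-0.0158  0.0165] y [-0.0116  0.0123]
   0.03 224 x [0.0082 0.0165] y [-0.0157  0.0164]
   0.04 321 x [-0.003   0.0163] y [-0.0189  0.0198]
   0.05 355 x [-0.0112  0.0162] y [-0.022  0.023]
   0.06 43 x [-0.0137  0.016 ] y [-0.0227  0.0237]
pos [0.4828 0.2843 0.2723] yaw 15.29 tz [-1.1e-03 -4.0e-04 -1.0e+00] t 25.1
d/30mm [-0.09 13.29  0.75]
rot/pi [1.000e-04 3.000e-04 1.633e-01]
```

```bash
python3 -m creep '[{"grip":1,"dx":0,"dy":0,"dz":0,"ax":0,"ay":0,"az":0.0408},{"grip":1,"dx":0,"dy":0,"dz":0,"ax":0,"ay":0,"az":0.0408},{"grip":1,"dx":0,"dy":0,"dz":0,"ax":0,"ay":0,"az":0.0408},{"grip":1,"dx":0,"dy":0,"dz":0,"ax":0,"ay":0,"az":0.0408},{"grip":1,"dx":0.3,"dy":0.5,"dz":0,"ax":0,"ay":0,"az":0},{"grip":1,"dx":0.5,"dy":0.9,"dz":0,"ax":0,"ay":0,"az":0},{"grip":1,"dx":0.5,"dy":0.9,"dz":0,"ax":0,"ay":0,"az":0},{"grip":1,"dx":0.5,"dy":0.9,"dz":0,"ax":0,"ay":0,"az":0},{"grip":1,"dx":0.5,"dy":0.9,"dz":0,"ax":0,"ay":0,"az":0},{"grip":1,"dx":0.5,"dy":0.9,"dz":0,"ax":0,"ay":0,"az":0},{"grip":1,"dx":0.5,"dy":0.9,"dz":0,"ax":0,"ay":0,"az":0},{"grip":1,"dx":0.4,"dy":0.8,"dz":0,"ax":0,"ay":0,"az":0}]'
python3 -c "
from h import *
to(.5855,-.101,.25,-14.1)"
```

```text
time: 26.3
position: [0.5417, 0.061, 0.2716]
orientation: [0.0, 0.992, -0.123, -0.001]
wrist_force: [0.6, 0.4, -0.6]
width: 0.295
grip_force: 59.6
pos [0.5417 0.061  0.2716] yaw -14.11 tz [-2.3e-03 -1.0e-04 -1.0e+00] t 26.3
d/30mm [2.73 4.88 0.72]
rot/pi [ 0.0002  0.0007 -0.    ]
```

```bash
python3 -m creep '[{"grip":1,"dx":0.2,"dy":0.9,"dz":0,"ax":0,"ay":0,"az":0},{"grip":1,"dx":0.2,"dy":0.9,"dz":0,"ax":0,"ay":0,"az":0},{"grip":1,"dx":0.2,"dy":0.9,"dz":0,"ax":0,"ay":0,"az":0},{"grip":1,"dx":0.2,"dy":0.9,"dz":0,"ax":0,"ay":0,"az":0},{"grip":1,"dx":0.2,"dy":0.9,"dz":0,"ax":0,"ay":0,"az":0},{"grip":1,"dx":0,"dy":0.35,"dz":0,"ax":0,"ay":0,"az":0},{"grip":1,"dx":0,"dy":0,"dz":0,"ax":0,"ay":0,"az":0},{"grip":1,"dx":0,"dy":0,"dz":0,"ax":0,"ay":0,"az":0}]'
cat > card.py <<'E'
from m import *
def card(n):
    c=read_camera(n); P=cloud(c); H=hsv(c)
    m=near(P,(.5855,-.101),.075,.119,.1305)&(P[...,1]>-.15)&~((H[...,0]>3)&(H[...,0]<20)&(H[...,1]>150)); A=P[m]
    if len(A)<20: print(n,'none'); return
    (cx,cy),(w,h),a=cv2.minAreaRect(A[:,:2].astype(np.float32)); print(n,'card',len(A),(round(cx,4),round(cy,4)),round(w,4),round(h,4),round(a,2),'z',np.percentile(A[:,2],[50,98]).round(4))
    t=m&(P[...,2]>.1225); B=P[t][:,:2]; vx,vy,x0,y0=cv2.fitLine(B.astype(np.float32),cv2.DIST_HUBER,0,.01,.01).ravel(); print(' top line',len(B),np.degrees(np.arctan2(vy,vx)).round(2),x0.round(4),y0.round(4))
    mr=m&((H[...,0]<8)|(H[...,0]>172))&(H[...,1]>130)
    if mr.sum(): Q=P[mr]; print(' red',len(Q),Q.mean(0).round(4),((Q.min(0)+Q.max(0))/2).round(4))
E
python3 - <<'E'
from card import *
from clip import clip
to(.5855,-.101,.172,-14.1)
for n in('wrist','scene','top'): card(n)
clip()
c=read_camera('scene'); P=cloud(c); H=hsv(c)
E
```

```text
time: 27.1
position: [0.5353, -0.0851, 0.2723]
orientation: [-0.001, 0.992, -0.123, -0.001]
wrist_force: [0.1, 0.2, -0.7]
width: 0.296
grip_force: 59.6
pos [ 0.5353 -0.0851  0.2723] yaw -14.11 tz [-0.0012  0.0013 -1.    ] t 27.1
d/30mm [1.76 0.11 3.34]
rot/pi [-0.0003  0.0005 -0.0001]
wrist card 872 (0.5794, -0.1294) 0.0604 0.122 75.97 z [0.1254 0.1273]
 top line 857 -14.05 0.5949 -0.1039
 red 258 [ 0.5844 -0.1016  0.1255] [ 0.5842 -0.1016  0.1256]
scene card 230 (0.5785, -0.1276) 0.0622 0.1277 76.3 z [0.1238 0.1271]
 top line 168 -13.77 0.5819 -0.0993
 red 55 [ 0.5868 -0.1     0.1239] [ 0.5861 -0.1002  0.1234]
top none
width 0.29746152790377406 59.61126208305359
scene 850 x [-0.0165  0.0187] y [-0.0241  0.0157] z [-0.0247  0.0614]
   -0.03 69 x [-0.0112  0.0175] y [-0.0137  0.0126]
   -0.02 70 x [-0.01   0.018] y [-0.0141  0.0113]
   -0.01 66 x [-0.0116  0.0175] y [-0.0149  0.011 ]
   0.0 78 x [-0.0104  0.0179] y [-0.0148  0.0105]
   0.01 179 x [-0.0127  0.0185] y [-0.0148  0.0097]
   0.02 93 x [-0.0154  0.0186] y [-0.0141  0.0095]
   0.03 95 x [-0.0165  0.0182] y [-0.0176  0.0122]
   0.04 94 x [-0.0163  0.0184] y [-0.0208  0.0148]
   0.05 94 x [-0.0145  0.0181] y [-0.0239  0.0167]
   0.06 12 x [-0.0142  0.0135] y [-0.0247 -0.0204]
wrist 6479 x [-0.0174  0.0174] y [-0.0216  0.021 ] z [-0.0248  0.0577]
   -0.03 1725 x [-0.0159  0.0164] y [-0.0121  0.0132]
   -0.02 414 x [-0.0132  0.0167] y [-0.0122  0.0132]
   -0.01 350 x [-0.0136  0.0167] y [-0.0126  0.0135]
   0.0 745 x [-0.0166  0.0166] y [-0.0116  0.0126]
   0.01 2128 x [-0.017   0.0173] y [-0.0094  0.0104]
   0.02 239 x [-0.0056  0.0175] y [-0.0122  0.0135]
   0.03 230 x [0.0075 0.0175] y [-0.0162  0.0171]
   0.04 316 x [-0.0031  0.0173] y [-0.0193  0.0203]
   0.05 312 x [-0.0093  0.0172] y [-0.0225  0.0228]
   0.06 18 x [-0.0075  0.0171] y [-0.0229  0.0237]
```

```bash
python3 -m creep '[{"grip":1,"dx":0.6,"dy":0.04,"dz":0,"ax":0,"ay":0,"az":0},{"grip":1,"dx":0.6,"dy":0.04,"dz":0,"ax":0,"ay":0,"az":0},{"grip":1,"dx":0.4,"dy":0.04,"dz":0,"ax":0,"ay":0,"az":0},{"grip":1,"dx":0.15,"dy":0,"dz":0,"ax":0,"ay":0,"az":0},{"grip":1,"dx":0,"dy":0,"dz":0.4,"ax":0,"ay":0,"az":0},{"grip":1,"dx":0,"dy":0,"dz":0.6,"ax":0,"ay":0,"az":0},{"grip":1,"dx":0,"dy":0,"dz":0.6,"ax":0,"ay":0,"az":0},{"grip":1,"dx":0,"dy":0,"dz":0.3,"ax":0,"ay":0,"az":0},{"grip":1,"dx":0,"dy":0,"dz":0,"ax":0,"ay":0,"az":0},{"grip":1,"dx":0,"dy":0,"dz":0,"ax":0,"ay":0,"az":0}]'
python3 - <<'E'
from card import *
to(.585,-.1012,.172,-14.1)
for n in('wrist','scene'): card(n)
E
```

```text
time: 28.4
position: [0.5857, -0.102, 0.2161]
orientation: [-0.0, 0.992, -0.123, -0.0]
wrist_force: [-0.0, 0.5, -0.5]
width: 0.3
grip_force: 59.6
pos [ 0.5857 -0.102   0.2161] yaw -14.08 tz [-1.e-04  2.e-04 -1.e+00] t 28.4
d/30mm [-0.03 -0.02  1.47]
rot/pi [-0.      0.0001  0.0001]
wrist card 628 (0.5776, -0.129) 0.0602 0.1268 76.32 z [0.1253 0.1291]
 top line 602 -13.28 0.6275 -0.1124
 red 75 [ 0.5962 -0.1049  0.1255] [ 0.5964 -0.1049  0.1256]
scene card 151 (0.5795, -0.128) 0.0622 0.1275 76.42 z [0.1239 0.1277]
 top line 118 -12.9 0.6147 -0.1077
 red 36 [ 0.5907 -0.101   0.1236] [ 0.5912 -0.1011  0.123 ]
```

```bash
python3 -m creep '[{"grip":1,"dx":-0.02,"dy":-0.02,"dz":0.2,"ax":0,"ay":0,"az":0},{"grip":1,"dx":0,"dy":0,"dz":0.35,"ax":0,"ay":0,"az":0},{"grip":1,"dx":0,"dy":0,"dz":0.35,"ax":0,"ay":0,"az":0},{"grip":1,"dx":0,"dy":0,"dz":0.3,"ax":0,"ay":0,"az":0},{"grip":1,"dx":0,"dy":0,"dz":0.2,"ax":0,"ay":0,"az":0},{"grip":1,"dx":0,"dy":0,"dz":0.07,"ax":0,"ay":0,"az":0},{"grip":1,"dx":0,"dy":0,"dz":0,"ax":0,"ay":0,"az":0},{"grip":1,"dx":0,"dy":0,"dz":0,"ax":0,"ay":0,"az":0},{"grip":1,"dx":0,"dy":0,"dz":0,"ax":0,"ay":0,"az":0},{"grip":1,"dx":0,"dy":0,"dz":0,"ax":0,"ay":0,"az":0}]'
python3 - <<'E'
from card import *
from clip import clip
to(.585,-.1012,.172,-14.1); clip()
s=observe(); r=q(s['orientation'])
for n in('wrist','scene'):
    c=read_camera(n); P=cloud(c); H=hsv(c); L=r.inv().apply((P-s['position']).reshape(-1,3)).reshape(P.shape)
    m=(abs(L[...,0])<.07)&(abs(L[...,1])<.015)&(abs(P[...,2]-.125)<.004)&~((H[...,0]>3)&(H[...,0]<20)&(H[...,1]>150))
    for a,b in((-.07,-.02),(.02,.045),(.045,.07)):
        k=m&(L[...,0]>a)&(L[...,0]<b)
        if k.sum()>5: print(n,'card top in tool',a,b,k.sum(),'y',np.percentile(L[k][:,1],[5,50,95]).round(4),'z',np.median(L[k][:,2]).round(4))
    if n=='scene':
        cv2.imwrite('pics/s8.png',cv2.resize(c['pixels'][120:280,110:290],None,fx=3.5,fy=3.5,interpolation=cv2.INTER_CUBIC)[...,::-1])
E
```

```text
time: 29.5
position: [0.5857, -0.1015, 0.1722]
orientation: [0.0, 0.992, -0.123, 0.0]
wrist_force: [-0.3, -0.3, -0.6]
width: 0.293
grip_force: 59.6
pos [ 0.5857 -0.1015  0.1722] yaw -14.09 tz [ 8.e-04 -1.e-04 -1.e+00] t 29.5
d/30mm [-0.02 -0.    0.01]
rot/pi [-0.     -0.0003  0.0001]
width 0.2927417057619006 59.61115837097168
scene 758 x [-0.016   0.0188] y [-0.0237  0.0156] z [-0.025   0.0691]
   -0.03 65 x [-0.0114  0.0175] y [-0.0139  0.0123]
   -0.02 57 x [-0.0099  0.0182] y [-0.0144  0.0112]
   -0.01 49 x [-0.0103  0.018 ] y [-0.0152  0.01  ]
   0.0 59 x [-0.0095  0.0177] y [-0.015   0.0102]
   0.01 148 x [-0.0119  0.0179] y [-0.0151  0.0097]
   0.02 78 x [-0.014   0.0188] y [-0.0146  0.0095]
   0.03 81 x [-0.0138  0.0186] y [-0.0174  0.012 ]
   0.04 92 x [-0.016   0.0178] y [-0.021   0.0147]
   0.05 91 x [-0.0156  0.0188] y [-0.0236  0.0163]
   0.06 29 x [-0.0133  0.018 ] y [-0.0247 -0.0025]
wrist 6469 x [-0.0178  0.0172] y [-0.0203  0.0223] z [-0.0246  0.0575]
   -0.03 1708 x [-0.016   0.0161] y [-0.0122  0.0131]
   -0.02 416 x [-0.0134  0.0165] y [-0.0123  0.0133]
   -0.01 343 x [-0.0132  0.0165] y [-0.0126  0.0135]
   0.0 632 x [-0.017   0.0164] y [-0.0118  0.0127]
   0.01 2232 x [-0.0176  0.0171] y [-0.0095  0.0103]
   0.02 270 x [-0.0065  0.0173] y [-0.0121  0.0131]
   0.03 225 x [0.0081 0.0172] y [-0.0162  0.0166]
   0.04 320 x [-0.0026  0.0171] y [-0.0192  0.02  ]
   0.05 297 x [-0.0099  0.017 ] y [-0.022   0.0232]
   0.06 24 x [-0.009   0.0169] y [-0.0228  0.024 ]
wrist card top in tool -0.07 -0.02 284 y [-0.0011  0.0007  0.0025] z 0.0468
wrist card top in tool 0.02 0.045 367 y [-0.0015  0.0007  0.0023] z 0.0468
wrist card top in tool 0.045 0.07 269 y [-0.0014  0.0002  0.0022] z 0.0468
scene card top in tool 0.02 0.045 36 y [-0.0035 -0.0015  0.0006] z 0.0484
scene card top in tool 0.045 0.07 30 y [-0.0034 -0.0015  0.0008] z 0.0481
```

View pics/s8.png

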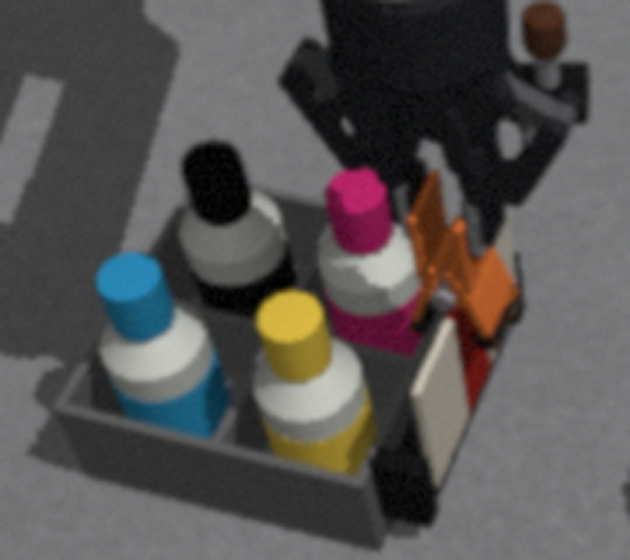

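The picture shows both bottles upright in the diagonal cells. The clip gapes around the card at the red band, centred to about 1 mm. The jaws end about 20 mm below the edge, and the wrist force is near zero.

```bash
python3 -c "
from bench import *
print(close_job())"
```

```text
the job is handed in; nothing more can be done
None
```

I handed the job in at about 30 s of the 72 s allowed: both bottles stand upright in the empty cells, and the clip is held wide open over the card at the red band, with no contact force showing; my first squeeze slipped off the paddles, so the clip slid about 10 mm down its strip before a second grip took it off.

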